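# Load the matching blank into the die under the keeper arm

## Task

Two dies stand side by side on the steel fixture plate; load the one in the work nest, the nest with the keeper arm's pivot post behind it. Pick the white blank whose outline matches that die's pocket and lower it in, without dropping it, until it lies flat on the pocket's floor; then swing the keeper arm over it right to its stop. Leave the other blank, the storage die and the things around as they are.

Things in the scene. Friction and masses are not known exactly. Their poses are not given: they have to be found in the camera images.
- fixture: Dark steel base plate, 150 x 236 x 6 mm, fixed to the bench. Origin on the bench (underside of the plate); its x points to the rear (where the keeper post stands), its y along the row of two nests. The plate reaches from x -62 to +88 mm and y -118 to +118 mm. Keeper post at x 70, y -58 mm. Both dies stand square to it (same yaw).
- work_nest (a point): Centre of the work nest, on the plate's upper face (6 mm above the bench), at x 0, y -58 mm of the fixture: the nest with the keeper post behind it. The die standing here is the one to load.
- storage_nest (a point): Centre of the storage nest (x 0, y +58 mm of the fixture), no post behind it. The die standing here is not used.
- round_die: Steel block 104 x 104 x 20 mm with a round pocket in the middle of its top, fixed, standing on one of the two nests (which one changes). Pocket diameter 72 mm, 8 mm deep, mouth chamfered 2.5 mm. Origin at the centre of its underside, z up. Its top lies 26 mm above the bench.
- round_die_floor (a point): Centre of the round pocket's floor, 12 mm above the die's underside, 18 mm above the bench.
- square_die: Steel block 104 x 104 x 20 mm with a square pocket in the middle of its top, fixed, standing on the other nest. Pocket 64 x 64 mm, 8 mm deep, mouth chamfered 2.5 mm, sides parallel to the block's x and y. Origin at the centre of its underside. Its top lies 26 mm above the bench.
- square_die_floor (a point): Centre of the square pocket's floor, 12 mm above the die's underside, 18 mm above the bench.
- round_blank: White plastic disc, diameter 68 mm, 20 mm thick, about 90 g, lying flat and loose on the bench left or right of the fixture. Origin at the centre of its underside, z up. Seated, it stands 12 mm proud of the die, its top 38 mm above the bench. It does not fit the square pocket.
- square_blank: White plastic square plate, 60 x 60 mm, 20 mm thick, about 90 g, lying flat and loose on the bench on the other side. Origin at the centre of its underside, x and y along its sides. Seated, it stands 12 mm proud of the die, its top 38 mm above the bench. It does not fit the round pocket.
- keeper (a joint): Angle of the keeper arm about its vertical post (rad): 0 = at its stop, pointing to the fixture's -x with its foot over the work nest's centre; grows as it swings open, anticlockwise seen from above, towards the fixture's -y (1.57 = pointing to -y), at most 2.0. It starts open, at 1.3 to 1.8. Some 1 to 2 N at the knob move it and it stays where it is left.
- keeper_hinge (a point): Point on the vertical axis of the keeper arm's post, 50 mm above the bench (post head 28 mm across, up to 61 mm). The arm is a steel bar 20 mm wide reaching 118 mm from here, its top 54 mm above the bench; the rubber foot under it, 24 mm across, 70 mm from the post, reaches down to 42 mm, so it passes 4 mm over a seated blank and is blocked by one not seated.
- keeper_knob (a point): Upright black round knob on the arm's end, 22 mm across, from 54 to 94 mm above the bench, 110 mm from the post's axis; the point lies on its axis, 78 mm above the bench. Grip or push it from above.
- tape_roll: Bystander: roll of beige tape lying flat, 67 mm across, 19 mm high; origin at the centre of its underside.
- timer: Bystander: small lab timer 58 x 64 x 16 mm lying flat; origin at the centre of its underside.
- needle_case: Bystander: flat green plastic case 34 x 78 x 11 mm; origin at the centre of its underside.
- dropper_bottle: Bystander: small dropper bottle, 33 mm across, 98 mm tall, upright; origin at the centre of its underside.
Things that resemble listed ones, but are neither listed nor needed, are in the scene too. What is shaped like the round_blank but orange or red is not meant.

How it is judged:
On the way, in this order (a step that is already met when the one before it is completed fails the run):
1. the matching blank lies fully seated in the work nest's die, released, with the keeper arm still open (over 0.9 rad) (((horizontal distance between round_die and work_nest below 0.02 m and horizontal distance between round_blank and round_die_floor below 0.004 m and z of round_blank in the frame of round_die_floor between -0.003 and 0.003 m and angle between round_blank's own z axis and vertical below 0.06 rad and linear speed of round_blank below 0.02 m/s and contact force between the fingers and round_blank below 0.1 N) or (horizontal distance between square_die and work_nest below 0.02 m and horizontal distance between square_blank and square_die_floor below 0.004 m and z of square_blank in the frame of square_die_floor between -0.003 and 0.003 m and angle between square_blank's own z axis and vertical below 0.06 rad and linear speed of square_blank below 0.02 m/s and contact force between the fingers and square_blank below 0.1 N)) and value of joint keeper above 0.9 rad), for 0.2 s.
2. the keeper arm is swung over the blank to its stop (within 0.08 rad) (value of joint keeper below 0.08 rad), for 0.2 s.
At the end, for the whole second after the job is handed in: The blank that matches the die in the work nest lies in its pocket: centred within 4 mm, its underside within 3 mm of the pocket's floor, tilted less than 0.06 rad, released and at rest; the keeper arm is within 0.08 rad of its stop over it and at rest (((horizontal distance between round_die and work_nest below 0.02 m and horizontal distance between round_blank and round_die_floor below 0.004 m and z of round_blank in the frame of round_die_floor between -0.003 and 0.003 m and angle between round_blank's own z axis and vertical below 0.06 rad and linear speed of round_blank below 0.02 m/s and contact force between the fingers and round_blank below 0.1 N) or (horizontal distance between square_die and work_nest below 0.02 m and horizontal distance between square_blank and square_die_floor below 0.004 m and z of square_blank in the frame of square_die_floor between -0.003 and 0.003 m and angle between square_blank's own z axis and vertical below 0.06 rad and linear speed of square_blank below 0.02 m/s and contact force between the fingers and square_blank below 0.1 N)) and value of joint keeper below 0.08 rad and velocity of joint keeper between -0.05 and 0.05 rad/s); the robot touches nothing.
It fails at once if a blank is dropped or thrown (faster than 0.55 m/s while the fingers do not touch it) ((contact force between the fingers and round_blank below 0.01 N and linear speed of round_blank above 0.55 m/s) or (contact force between the fingers and square_blank below 0.01 N and linear speed of square_blank above 0.55 m/s)).
It fails at once if the blank that does not match the work nest's die is moved more than 30 mm ((horizontal distance between round_die and work_nest below 0.02 m and distance of square_blank from where it was at the start of the episode above 0.03 m) or (horizontal distance between square_die and work_nest below 0.02 m and distance of round_blank from where it was at the start of the episode above 0.03 m)).
It fails at once if a bystander (tape roll, timer, needle case, dropper bottle) is moved more than 30 mm (distance of any of tape_roll, timer, needle_case, dropper_bottle from where it was at the start of the episode above 0.03 m).
It also fails if it takes over 64 s, if anything falls off the work surface, if the arm or the gripper's body presses on something with over 40 N, if the wrist force passes 120 N, or if a joint passes its speed limit or range.

## Robot

A 6-joint arm with a two-finger parallel gripper is mounted at the origin on a cart in front of the work surface, level with it; the furniture and walls round the work are solid. World frame = base frame: x ahead of the robot, y to its left, z up, the work surface at z = 0. Lengths are in m, angles in rad, forces in N, time in s.
With the tool pointing down it reaches from about 0.3 to 1 m from the base axis. Payload 5.1 kg.
Tool frame: the origin (TCP) lies midway between the tips of the shut fingers; the grasp point (between the pads) lies 19 mm behind it; z points along the fingers, y is the line along which they close (so a half turn about z gives the same grasp; the last joint's range is limited). The gripper opens to 95 mm and grips with 3 to 60 N. Pads are 20 mm wide; open, the fingers measure 119 mm over their backs; the gripper's body (75 mm by 180 mm) begins 59 mm behind the grasp point.
Start: joints at [-1.303, 0.124, 1.65, -0, 1.367, -0.083], TCP at [0.223, -0.61, 0.215] pointing down, gripper open.
Joint ranges: [-2.61, 2.61], [-1.02, 2.33], [0.03, 2.71], [-1.35, 4.49], [0.32, 2.68], [-2.91, 2.91]. Speed limits (rad/s): [2.57, 2.57, 3.14, 3.14, 3.14, 3.14].

## Interface

Orientations are given as [roll, pitch, yaw] about the fixed x, y, z axes, in that order (R = Rz(yaw) Ry(pitch) Rx(roll)).
In Python, from bench import state, camera, hand_in gives the robot as it stands. The module is installed in compiled form; this text tells all that it offers.
- The arm moves only by the tool jog_arm, never from a script. Its argument "commands" is a list of rows, each a list of 7 numbers: the finger opening in cm, from 0 to 9.51, then the shift along the world's x, y, z in cm, then the turn, a rotation vector about the world's x, y, z in degrees. A call has 1 to 20 rows; each row shifts and turns the commanded pose from where the row before left it; what a row does not reach is not made up. A row lasts 1/12 s, in which the tool goes at most 41.7 mm and 7.16 degrees, less where a joint would pass 70% of its speed; a pose out of reach is approached as far as the arm can. A call is refused whole if a number of a shift passes 4.17 or a number of a turn 7.16, either way. A call with a gripper value outside its range is refused whole. The fingers move at their own pace and stop on an object; the grip force is fixed at half the most. Time passes only in rows, so rows that do not move let the fingers close. It gives the time, the measured TCP pose, the force, the opening and the grip force at its end, in the units of the state.
- state(): the state, without advancing time (a new reading comes with each control period).
- camera(name): name is "scene" or "top" or "wrist"; returns a dict with "image" (480x640x3 uint8, red, green, blue), "fx", "fy", "cx", "cy" (pixels), "eye" and "orientation" of the camera in the world; the wrist camera has in their place "mount" (4x4, takes a point from camera to tool coordinates, whose origin is the TCP and whose axes are the flange's). Camera axes: x right, y down, z forward; pixel columns grow to the right and rows downward; lengths in m; the calibration is good to about 2 mm. A picture is of the moment at which its call begins: read the wrist's pose just before it. There is no depth.
- hand_in(): hands the job in; it is judged then, once.
The state is a dict: "time": time; "q": joint angles; "joint_vel": joint speeds; "joint_efforts": joint torques, N m; "tool_pos": TCP position; "eef_rot": TCP orientation; "ft_force": force on the tool from outside, world axes, zero at the start; "moment": the same for the moment, N m; "opening": finger opening in m; "gripper_force": force on a finger pad.
Only numpy, scipy, OpenCV 4.12 (cv2) and the standard library are available. Lean on these libraries where they do the work, as an engineer would, in place of code of your own. Each camera call takes 0.05 s, during which the arm holds its last target. There are 200 camera calls.

## Working session

There is one attempt and no reset: what is moved stays moved. The work goes in short steps, Python scripts to look and compute and a tool call to move; the robot and the scene stay as the last step left them, time stands still between calls to the robot, and variables do not carry over. Pictures are saved under pics/ and viewed, at most 10 in all, crops included, and the job is handed in when it is done.

Besides the shell and the picture viewer there is one more tool, called after "Call:" in YAML: its name, and indented under it one key for each argument. jog_arm: Moves the arm, as the interface text tells. Its arguments: {"type":"object","properties":{"commands":{"type":"array"}},"required":["commands"]}

```bash
mkdir -p pics; cat > h.py <<'E'
import numpy as np, cv2
from bench import state, camera
from scipy.spatial.transform import Rotation as R
def rot(o):
    o=np.array(o,float)
    return o if o.shape==(3,3) else (R.from_euler('xyz',o).as_matrix() if o.size==3 else R.from_quat(o).as_matrix())
def cam(name):
    s=state(); c=camera(name)
    if 'mount' in c:
        T=np.eye(4);T[:3,:3]=rot(s['eef_rot']);T[:3,3]=s['tool_pos'];T=T@np.array(c['mount'])
        c['E'],c['M']=T[:3,3],T[:3,:3]
    else: c['E'],c['M']=np.array(c['eye']),rot(c['orientation'])
    return c
def ray(c,u,v):
    d=c['M']@np.array([(u-c['cx'])/c['fx'],(v-c['cy'])/c['fy'],1]);return d/np.linalg.norm(d)
def plane(c,u,v,z):
    d=ray(c,u,v);return c['E']+d*(z-c['E'][2])/d[2]
def proj(c,p):
    q=c['M'].T@(np.array(p)-c['E']);return np.array([c['fx']*q[0]/q[2]+c['cx'],c['fy']*q[1]/q[2]+c['cy']])
def tri(c1,p1,c2,p2):
    d1,d2=ray(c1,*p1),ray(c2,*p2);t=np.linalg.lstsq(np.stack([d1,-d2],1),c2['E']-c1['E'],rcond=None)[0]
    a,b=c1['E']+t[0]*d1,c2['E']+t[1]*d2;return (a+b)/2,np.linalg.norm(a-b)
def save(n,c): cv2.imwrite('pics/'+n+'.png',c['image'][:,:,::-1])
E
python3 - <<'E'
from h import *
for n in('top','scene'):
    c=cam(n);save(n,c);print(n,c['E'],c['orientation'],c['fx'],c['cx'],c['cy'])
print(state())
E
```

```text
top [ 0.25575822 -0.02685114  1.5010184 ] [-2.97396498  0.02605549 -1.57406131] 516.4785430320348 314.5417534168155 240.45155565410616
scene [-0.54175073 -0.60281252  0.7251239 ] [-2.06103472 -0.02356493 -1.03212082] 542.2202799043836 319.03950490853003 245.4587910971318
{'time': 0.1, 'q': array([-1.30260031e+00,  1.24433483e-01,  1.65152570e+00, -6.49981953e-05,
        1.36747979e+00, -8.25997626e-02]), 'joint_vel': array([-5.38483065e-04, -2.27083055e-03, -2.61477212e-03,  1.56305359e-03,
       -4.13161479e-05, -8.20605623e-05]), 'joint_efforts': array([ 7.05876519e-04, -4.18883479e+01, -3.61094785e+01,  7.76116876e-02,
        4.61463619e-02, -8.48034756e-05]), 'tool_pos': array([ 0.22317242, -0.60987686,  0.21352105]), 'eef_rot': array([-3.13974738e+00, -8.89139297e-05,  3.50808885e-01]), 'ft_force': array([0.94732841, 0.02374035, 0.35490961]), 'moment': array([ 0.01386951,  0.01572286, -0.01641154]), 'gripper_force': 0.0, 'opening': 0.09526511313208616}
```

View pics/top.png

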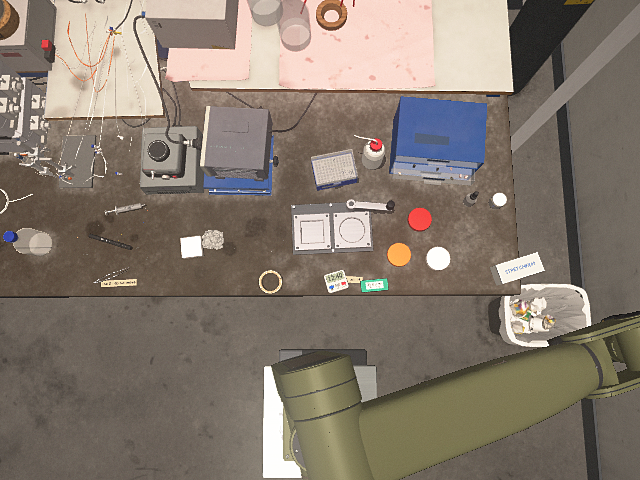

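View pics/scene.png

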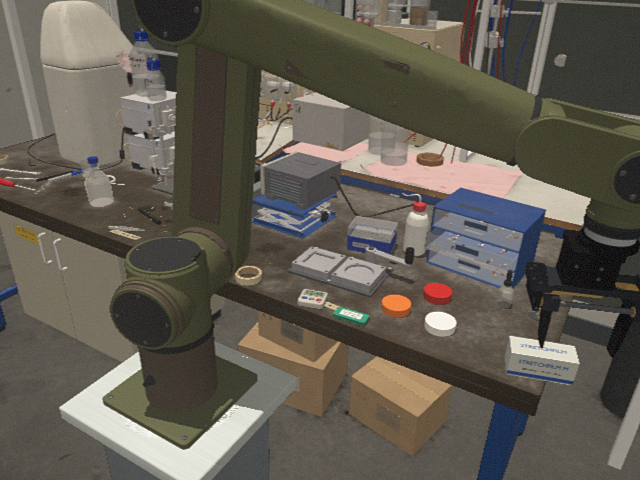

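The top view shows the round die (352,230) with the keeper post (351,205) behind it, so that is the work nest. The arm is open towards −y, with its knob at about (390,206).

Things that could be taken for the round blank:
- white disc (438,258)
- orange disc (399,254)
- red disc (420,219)
- white cap (499,200)
- white square (191,247), which is the other blank
- tape ring (270,282)

I choose the white disc at (438,258) and will check it in a close crop.

```bash
python3 - <<'E'
from h import *
t=cam('top');s=cam('scene')
def white(c,x0,y0,x1,y1):
    h=cv2.cvtColor(c['image'],cv2.COLOR_RGB2HSV);m=((h[...,1]<45)&(h[...,2]>185)).astype(np.uint8)
    m2=np.zeros_like(m);m2[y0:y1,x0:x1]=m[y0:y1,x0:x1]
    k=max(cv2.findContours(m2,cv2.RETR_EXTERNAL,cv2.CHAIN_APPROX_NONE)[0],key=cv2.contourArea)
    return cv2.fitEllipse(k),cv2.boundingRect(k)
a=white(t,415,240,465,280);b=white(s,415,300,470,345);print(a,b)
p,e=tri(t,a[0][0],s,b[0][0]);print('disc tri',p,e, 'top@z.02',plane(t,*a[0][0],.02),'diam',a[0][1][0]*1.49/t['fx'])
for n,c,(x0,y0,x1,y1),f in(('ct',t,(280,190,480,290),4),('cs',s,(280,225,480,345),4)):
    cv2.imwrite(f'pics/{n}.png',cv2.resize(c['image'][y0:y1,x0:x1,::-1],None,fx=f,fy=f,interpolation=cv2.INTER_CUBIC))
E
```

```text
(((437.93603515625, 258.0012512207031), (22.237913131713867, 22.678730010986328), 109.92308807373047), (427, 247, 23, 23)) (((440.2677001953125, 320.44586181640625), (16.79485321044922, 31.032421112060547), 100.01715087890625), (425, 312, 32, 18))
disc tri [ 0.45279222 -0.34366025  0.0159933 ] 0.0019812960558636865 top@z.02 [ 0.45269133 -0.34372829  0.02      ] diam 0.06415463142328157
```

View pics/ct.png

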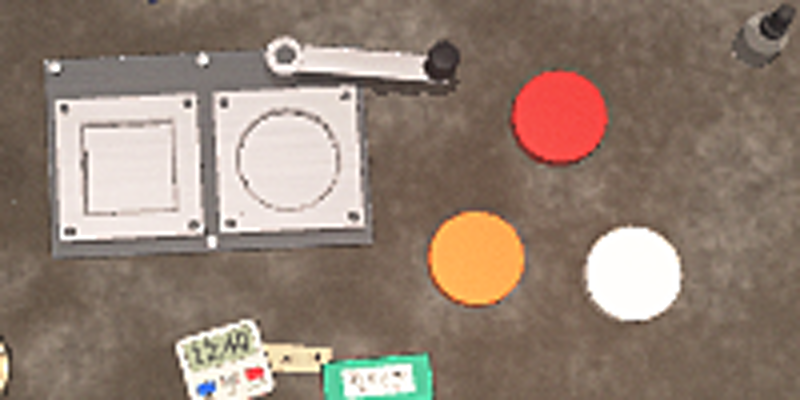

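View pics/cs.png

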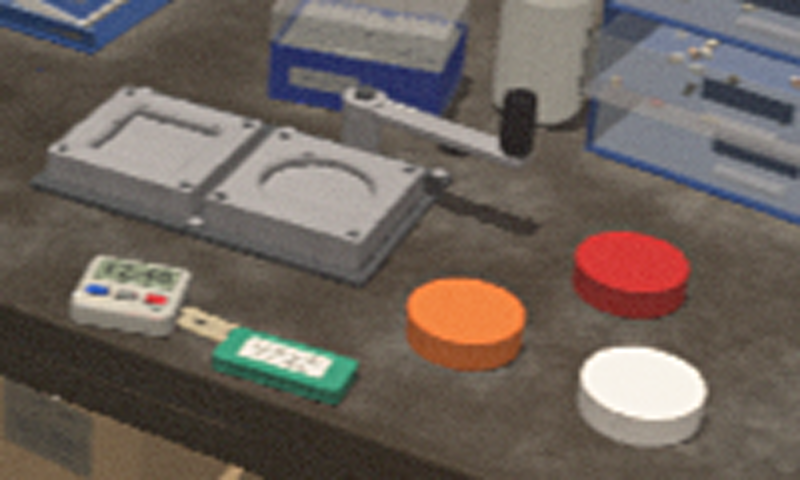

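The crops confirm the choice: a white disc at crop pixel (633,273) in the top view, with orange at (476,258) and red at (560,117) beside it. The die with the round pocket has the post behind it. Triangulation puts the disc at (0.453, −0.344), with its top at about 16–20 mm, which agrees with the text. I'll move over it and take wrist pictures.

Call:
jog_arm:
  commands:
    - [9.5,2.1,2.66,0,0,0,-2]
    - [9.5,2.1,2.66,0,0,0,-2]
    - [9.5,2.1,2.66,0,0,0,-2]
    - [9.5,2.1,2.66,0,0,0,-2]
    - [9.5,2.1,2.66,0,0,0,-2]
    - [9.5,2.1,2.66,0,0,0,-2]
    - [9.5,2.1,2.66,0,0,0,-2]
    - [9.5,2.1,2.66,0,0,0,-2]
    - [9.5,2.1,2.66,0,0,0,-2]
    - [9.5,2.1,2.66,0,0,0,-2]
    - [9.5,0,0,0,0,0,0]
    - [9.5,0,0,0,0,0,0]

```text
time: 1.2
tool_pos: [0.434, -0.3431, 0.2145]
eef_rot: [3.141, 0.0, 0.005]
ft_force: [-0.2, -0.1, -0.1]
opening: 0.095
gripper_force: 0.0
```

```bash
python3 - <<'E'
from h import *
import pickle
c=cam('wrist');save('w1',c);pickle.dump(c,open('w1.pkl','wb'));print(c['E'],c['M'][:,2],state()['tool_pos'],state()['eef_rot'])
E
```

```text
[ 0.51752958 -0.34286748  0.38452424] [-0.29164229 -0.00119364 -0.95652671] [ 0.43344893 -0.34407744  0.21453108] [3.14136260e+00 4.37109646e-04 3.58054901e-03]
```

View pics/w1.png

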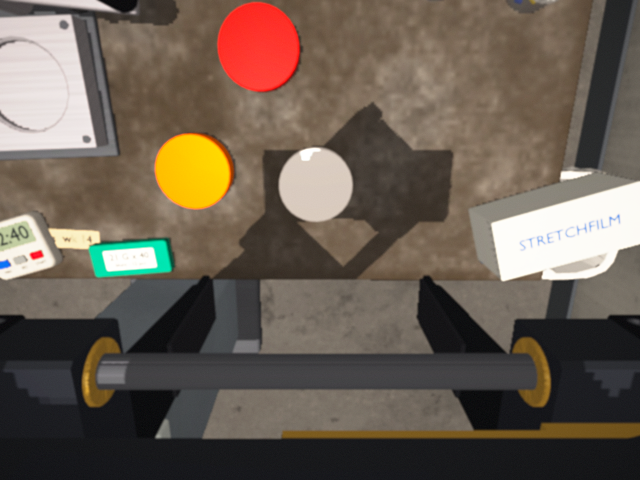

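The wrist view shows the disc at (316,185), clear of the orange one at (194,171). Next I'll take two more wrist views on the way to the die.

Call:
jog_arm:
  commands:
    - [9.5,0.3,3,0,0,0,0]
    - [9.5,0.3,3,0,0,0,0]
    - [9.5,0.3,3,0,0,0,0]
    - [9.5,0.3,3,0,0,0,0]
    - [9.5,0,0,0,0,0,0]
    - [9.5,0,0,0,0,0,0]

```text
time: 1.75
tool_pos: [0.445, -0.2247, 0.2147]
eef_rot: [3.141, -0.0, 0.002]
ft_force: [0.1, -0.2, -0.2]
opening: 0.0949
gripper_force: 0.0
```

```bash
python3 - <<'E'
from h import *
import pickle
c=cam('wrist');save('w2',c);pickle.dump(c,open('w2.pkl','wb'));print(state()['tool_pos'])
E
```

```text
[ 0.44501109 -0.22541598  0.21477893]
```

Call:
jog_arm:
  commands:
    - [9.5,0.5,3.1,0,0,0,0]
    - [9.5,0.5,3.1,0,0,0,0]
    - [9.5,0.5,3.1,0,0,0,0]
    - [9.5,0.5,3.1,0,0,0,0]
    - [9.5,0,0,0,0,0,0]
    - [9.5,0,0,0,0,0,0]

```text
time: 2.3
tool_pos: [0.4656, -0.101, 0.2147]
eef_rot: [3.141, 0.0, 0.003]
ft_force: [-0.2, 0.3, 0.4]
opening: 0.095
gripper_force: 0.0
```

```bash
python3 - <<'E'
from h import *
import pickle
c=cam('wrist');save('w3',c);pickle.dump(c,open('w3.pkl','wb'));print(state()['tool_pos'])
b=pickle.load(open('w2.pkl','rb'))
cv2.imwrite('pics/w23.png',cv2.resize(np.vstack([b['image'][:290,:,::-1],c['image'][:290,:,::-1]]),None,fx=1,fy=1))
E
```

```text
[ 0.46547029 -0.10171011  0.21469811]
```

View pics/w23.png

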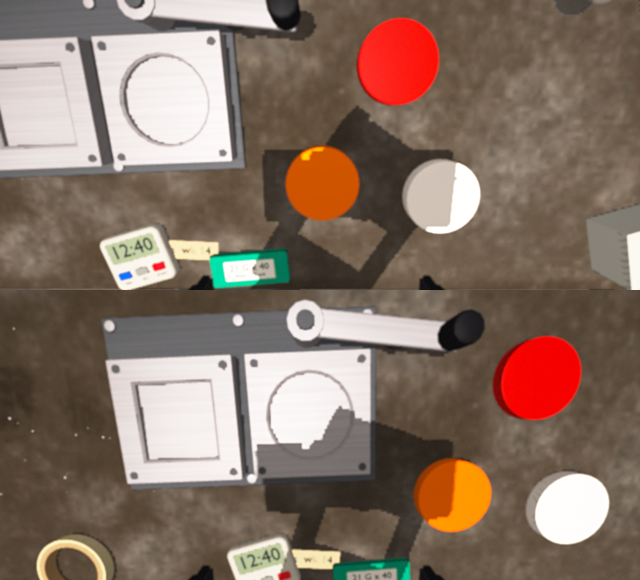

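The stacked crops show these points:
- Die with round pocket, w2 centre about (165,98).
- Die screw heads, w2: (108,43), (213,41), (219,153), (111,158).
- Die screw heads, w3: (255,68), (362,68), (366,178), (258,183).
- Keeper in w3: post (306,31), knob about (470,38).

I'll refine these and triangulate.

```bash
python3 - <<'E'
from h import *
import pickle
w1,w2,w3=[pickle.load(open(f'w{i}.pkl','rb')) for i in(1,2,3)]
def dark(c,p,r=7):
    x,y=p;g=cv2.cvtColor(c['image'],cv2.COLOR_RGB2GRAY)[y-r:y+r+1,x-r:x+r+1].astype(float)
    w=np.clip(np.median(g)*.8-g,0,None);Y,X=np.mgrid[-r:r+1,-r:r+1];return x+(w*X).sum()/w.sum(),y+(w*Y).sum()/w.sum()
A=[(108,43),(213,41),(219,153),(111,158)];B=[(255,68),(362,68),(366,178),(258,183)]
P=[]
for a,b in zip(A,B):
    a,b=dark(w2,a),dark(w3,b);p,e=tri(w2,a,w3,b);P.append(p);print('screw',a,b,p.round(4),round(e,4),plane(w2,*a,.026).round(4),plane(w3,*b,.026).round(4))
P=np.array(P);print('die centre',P.mean(0));
for a,b in((0,1),(3,2),(3,0),(2,1)):d=P[b]-P[a];print(np.degrees(np.arctan2(d[1],d[0])),np.linalg.norm(d))
# pocket circle in w2
g=cv2.GaussianBlur(cv2.cvtColor(w2['image'],cv2.COLOR_RGB2GRAY),(3,3),0)
# disc
def disc(c,box):
    x0,y0,x1,y1=box;h=cv2.cvtColor(c['image'],cv2.COLOR_RGB2HSV);m=np.zeros(h.shape[:2],np.uint8)
    m[y0:y1,x0:x1]=((h[...,2]>140)&(h[...,1]<60))[y0:y1,x0:x1]
    k=max(cv2.findContours(m,cv2.RETR_EXTERNAL,cv2.CHAIN_APPROX_NONE)[0],key=cv2.contourArea);return cv2.fitEllipse(k)
d=[disc(w1,(270,140,360,230)),disc(w2,(395,150,490,245)),disc(w3,(520,175,620,265))]
for c,e in zip((w1,w2,w3),d):
    print('disc',e,plane(c,*e[0],.02).round(4))
print(tri(w1,d[0][0],w2,d[1][0]),tri(w2,d[1][0],w3,d[2][0]),tri(w1,d[0][0],w3,d[2][0]))
for z in(.05,.061):print('post',plane(w3,306,31,z))
print('knob',[plane(w3,u,v,z).round(3) for u,v,z in((472,35,.094),)],[plane(w2,287,9,.094)],tri(w2,(287,9),w3,(472,35)))
E
```

```text
screw (np.float64(102.60848170349826), np.float64(45.81479824639885)) (np.float64(254.01344148319814), np.float64(67.02896871378911)) [ 0.5836 -0.0489  0.0236] 0.0046 [ 0.5809 -0.0499  0.026 ] [ 0.5856 -0.0495  0.026 ]
screw (np.float64(212.04406565656566), np.float64(39.97859848484848)) (np.float64(361.15914875565613), np.float64(68.20779128959276)) [ 0.5856 -0.139   0.0227] 0.0008 [ 0.5855 -0.1399  0.026 ] [ 0.5849 -0.1386  0.026 ]
screw (np.float64(222.32735381565908), np.float64(152.5135777998018)) (np.float64(368.4992686494393), np.float64(178.12213554363726)) [ 0.4964 -0.1462  0.0433] 0.0007 [ 0.4951 -0.1423  0.026 ] [ 0.4934 -0.1484  0.026 ]
screw (np.float64(109.66981132075472), np.float64(155.4433962264151)) (np.float64(262.09774115641426), np.float64(181.5225174030402)) [ 0.4949 -0.0565  0.0535] 0.0006 [ 0.4924 -0.0426  0.026 ] [ 0.4901 -0.0527  0.026 ]
die centre [ 0.54011456 -0.09765053  0.03574875]
-88.70045027836531 0.09011863012572209
-89.03466336442233 0.09030369091373464
4.860215721196235 0.09391098094060603
4.5884476265814245 0.09185653042465873
disc ((315.319458007
[... 183 characters left out ...]
697143554688), 74.38612365722656) [ 0.4556 -0.3419  0.02  ]
disc ((567.9339599609375, 217.26937866210938), (71.068115234375, 83.16046142578125), 76.09288787841797) [ 0.4559 -0.3383  0.02  ]
(array([ 0.45493155, -0.34260446,  0.01772223]), np.float64(0.0003925337735631392)) (array([ 0.4532866 , -0.34536658,  0.00910951]), np.float64(0.00024928303543778773)) (array([ 0.45411104, -0.34260014,  0.01334189]), np.float64(0.00025393251102763076))
post [ 0.60853299 -0.09340394  0.05      ]
post [ 0.60657712 -0.09364857  0.061     ]
knob [array([ 0.599, -0.204,  0.094])] [array([ 0.59302411, -0.20583098,  0.094     ])] (array([ 0.59712756, -0.20567483,  0.08730311]), np.float64(0.005142429416148174))
```

```bash
python3 - <<'E'
from h import *
import pickle
w2,w3=[pickle.load(open(f'w{i}.pkl','rb')) for i in(2,3)]
def dark(c,p,r):
    for _ in range(4):
        x,y=int(round(p[0])),int(round(p[1]));g=cv2.cvtColor(c['image'],cv2.COLOR_RGB2GRAY)[y-r:y+r+1,x-r:x+r+1].astype(float)
        Y,X=np.mgrid[-r:r+1,-r:r+1];w=np.clip((g.min()+np.median(g))/2-g,0,None)*(X**2+Y**2<=r*r);p=x+(w*X).sum()/w.sum(),y+(w*Y).sum()/w.sum()
    return np.array(p)
A=[(108,43),(212,40),(219,153),(111,158)];B=[(255,68),(362,68),(366,178),(258,183)]
S2=[];
for a,b in zip(A,B):
    a,b=dark(w2,a,5),dark(w3,b,5);p,e=tri(w2,a,w3,b);S2.append((plane(w2,*a,.026),plane(w3,*b,.026)));print(a.round(1),b.round(1),p.round(4),round(e,4),*[q.round(4) for q in S2[-1]])
S=np.array(S2)
for i in(0,1):
    Q=S[:,i];print('centre',Q.mean(0).round(4),[ (round(np.degrees(np.arctan2(*(Q[b]-Q[a])[1::-1])),2),round(np.linalg.norm(Q[b]-Q[a]),4)) for a,b in((0,1),(3,2),(3,0),(2,1))])
# die outline in w2
g=cv2.cvtColor(w2['image'],cv2.COLOR_RGB2GRAY)
for name,c,box in(('w2',w2,(92,25,245,175)),):
    x0,y0,x1,y1=box;m=(cv2.cvtColor(c['image'],cv2.COLOR_RGB2GRAY)[y0:y1,x0:x1]>165).astype(np.uint8)
    k=max(cv2.findContours(m,cv2.RETR_EXTERNAL,cv2.CHAIN_APPROX_NONE)[0],key=cv2.contourArea)
    q=cv2.approxPolyDP(cv2.convexHull(k),6,True)[:,0]+[x0,y0];W=np.array([plane(c,*p,.026) for p in q]);print(q.tolist(),W.round(4),W.mean(0))
    hole=[h for h in cv2.findContours(1-m,cv2.RETR_LIST,cv2.CHAIN_APPROX_NONE)[0] if 500<cv2.contourArea(cv2.convexHull(h))<9000]
    for h in hole: e=cv2.fitEllipse(cv2.convexHull(h));print('hole',e,plane(c,e[0][0]+x0,e[0][1]+y0,.026).round(4))
cv2.imwrite('pics/die.png',cv2.resize(np.hstack([w2['image'][0:200,80:300],w3['image'][0:200,230:450]])[:,:,::-1],None,fx=1.8,fy=1.8))
E
```

```text
[101.3  45.5] [253.5  72.8] [ 0.5811 -0.0489  0.0261] 0.0 [ 0.5811 -0.0489  0.026 ] [ 0.5811 -0.0489  0.026 ]
[210.5  40.5] [361.1  68.2] [ 0.585  -0.1386  0.026 ] 0.0002 [ 0.5851 -0.1386  0.026 ] [ 0.5849 -0.1386  0.026 ]
[222.3 152.5] [361.9 176.3] [ 0.4951 -0.1424  0.0266] 0.0001 [ 0.4951 -0.1423  0.026 ] [ 0.495  -0.1425  0.026 ]
[110.7 155.5] [261.7 180.3] [ 0.4949 -0.0556  0.0499] 0.0004 [ 0.4923 -0.0435  0.026 ] [ 0.4912 -0.0524  0.026 ]
centre [ 0.5384 -0.0933  0.026 ] [(np.float64(-87.48), np.float64(0.0898)), (np.float64(-88.37), np.float64(0.0989)), (np.float64(-3.49), np.float64(0.089)), (np.float64(2.36), np.float64(0.09))]
centre [ 0.5381 -0.0956  0.026 ] [(np.float64(-87.59), np.float64(0.0897)), (np.float64(-87.62), np.float64(0.0901)), (np.float64(2.21), np.float64(0.09)), (np.float64(2.49), np.float64(0.09))]
[[218, 31], [231, 160], [116, 170], [92, 36]] [[ 0.5921 -0.1452  0.026 ]
 [ 0.4886 -0.1495  0.026 ]
 [ 0.4796 -0.0464  0.026 ]
 [ 0.5882 -0.0424  0.026 ]] [ 0.53713067 -0.0958705   0.026     ]
hole ((67.27979278564453, 73.45179748535156), (73.03834533691406, 89.64451599121094), 160.7464599609375) [ 0.5402 -0.0918  0.026 ]
```

View pics/die.png

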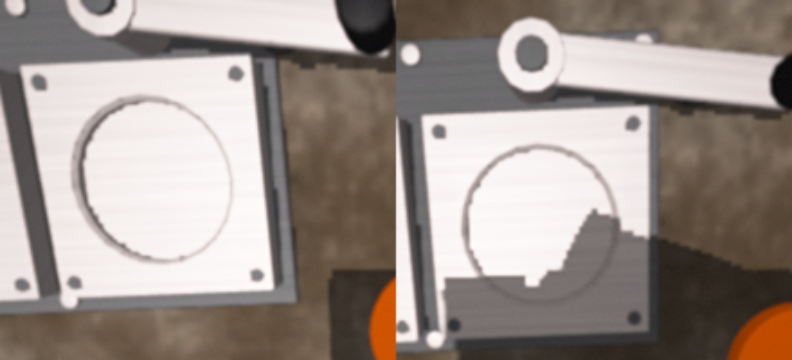

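The die screw square comes out at 90.0 mm with its top at 26 mm. Its centre is (0.538, −0.0956) and its yaw is 2.4°. The post prediction (0.608, −0.093) agrees with the measurement. The disc is at (0.4547, −0.3425). Now the grasp.

Call:
jog_arm:
  commands:
    - [9.5,-0.13,-3.02,0,0,0,0]
    - [9.5,-0.13,-3.02,0,0,0,0]
    - [9.5,-0.13,-3.02,0,0,0,0]
    - [9.5,-0.13,-3.02,0,0,0,0]
    - [9.5,-0.14,-3.02,0,0,0,0]
    - [9.5,-0.14,-3.02,0,0,0,0]
    - [9.5,-0.14,-3.02,0,0,0,0]
    - [9.5,-0.14,-3.01,0,0,0,0]
    - [9.5,0,0,-3,0,0,0]
    - [9.5,0,0,-3,0,0,0]
    - [9.5,0,0,-3,0,0,0]
    - [9.5,0,0,-3,0,0,0]
    - [9.5,0,0,-3,0,0,0]
    - [9.5,0,0,0,0,0,0]
    - [9.5,0,0,0,0,0,0]
    - [9.5,0,0,0,0,0,0]

```text
time: 3.68
tool_pos: [0.4548, -0.3439, 0.0663]
eef_rot: [3.14, -0.002, -0.0]
ft_force: [-0.1, 0.0, 0.4]
opening: 0.0947
gripper_force: 0.0
```

```bash
python3 - <<'E'
from h import *
c=cam('wrist');save('w4',c);print(state()['tool_pos'],state()['eef_rot'],proj(c,[.4547,-.3425,.02]))
t=cam('top');print(proj(t,state()['tool_pos']))
E
```

```text
[ 0.45547554 -0.34403861  0.06723861] [ 3.13874525e+00 -2.96310235e-03  4.55697630e-04] [313.21026245 264.430235  ]
[441.52660333 254.6373692 ]
```

View pics/w4.png

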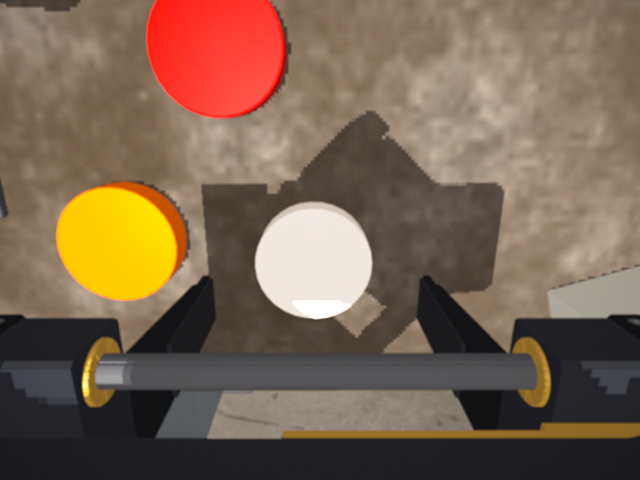

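The disc's top is centred at about (314,262), against a projected (313,264), so it is aligned. Descending.

Call:
jog_arm:
  commands:
    - [9.5,0,0,-1.5,0,0,0]
    - [9.5,0,0,-1.5,0,0,0]
    - [9.5,0,0,-1.2,0,0,0]
    - [9.5,0,0,-0.8,0,0,0]
    - [9.5,0,0,-0.4,0,0,0]
    - [9.5,0,0,0,0,0,0]
    - [9.5,0,0,0,0,0,0]
    - [9.5,0,0,0,0,0,0]

```text
time: 4.45
tool_pos: [0.4551, -0.3424, 0.0115]
eef_rot: [3.141, -0.001, 0.002]
ft_force: [-0.7, -0.2, 0.4]
opening: 0.095
gripper_force: 0.0
```

```bash
python3 -c "
from bench import *
print(state()['tool_pos'],state()['eef_rot'])"
```

```text
[ 0.45509811 -0.34241189  0.01153526] [ 3.14058483e+00 -1.06940192e-03  1.81417570e-03]
```

Call:
jog_arm:
  commands:
    - [6,0,0,0,0,0,0]
    - [6,0,0,0,0,0,0]
    - [6,0,0,0,0,0,0]
    - [6,0,0,0,0,0,0]
    - [6,0,0,0,0,0,0]
    - [6,0,0,0,0,0,0]
    - [6,0,0,0,0,0,0]
    - [6,0,0,0,0,0,0]
    - [6,0,0,1,0,0,0]
    - [6,0,0,2,0,0,0]
    - [6,0,0,3,0,0,0]
    - [6,0,0,3,0,0,0]
    - [6,0,0,2,0,0,0]
    - [6,0,0,0,0,0,0]
    - [6,0,0,0,0,0,0]

```text
time: 5.7
tool_pos: [0.4553, -0.3426, 0.1225]
eef_rot: [3.139, -0.003, 0.002]
ft_force: [0.1, 0.2, -1.0]
opening: 0.067
gripper_force: 30.0
```

```bash
python3 - <<'E'
from h import *
c=cam('wrist');save('w5',c);s=state();print(s['tool_pos'],s['eef_rot'],s['opening'],s['gripper_force'],proj(c,np.array(s['tool_pos'])+[0,0,.0095]))
E
```

```text
[ 0.45428035 -0.34168704  0.12045393] [-3.14144595e+00  1.67823656e-04  1.71566726e-03] 0.0665912827856476 29.99993242090568 [313.76856455 309.25598558]
```

View pics/w5.png

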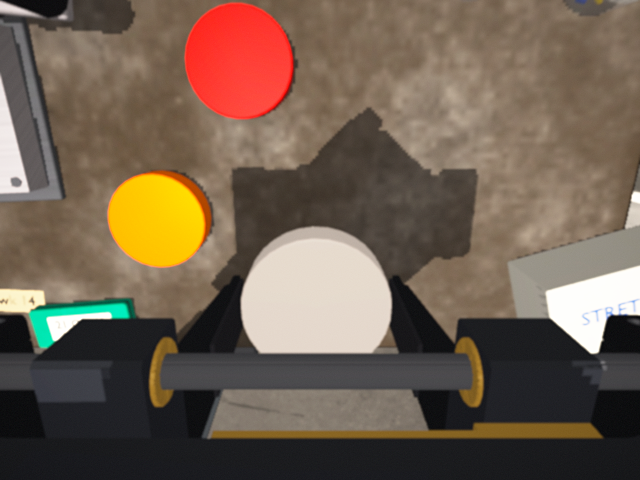

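The disc is held level between the pads, with its face centred at about (316,304). I'll measure its offset in the hand along x from the front rim.

```bash
python3 - <<'E'
from h import *
c=cam('wrist');s=state();T=s['tool_pos'];print(T,s['opening'],s['gripper_force'])
g=cv2.cvtColor(c['image'],cv2.COLOR_RGB2GRAY).astype(int)
print(g[220:246,316].tolist())
for u in(290,316,340):
    col=g[220:260,u];d=np.diff(col);big=[220+i+1 for i in np.argsort(-d)[:3]];print(u,big)
# rim prediction: top face z = T.z+.0095, bottom = -.0105
for dx in(-.002,0,.002):
    print(dx,[[proj(c,T+[dx+.034*np.cos(a),.034*np.sin(a),h]).round(1).tolist() for h in(.0095,-.0105)] for a in(-.3,0,.3)])
E
```

```text
[ 0.45371475 -0.34114023  0.11919222] 0.06697669295484628 29.99978549662046
[61, 58, 61, 59, 60, 73, 117, 161, 179, 182, 183, 183, 182, 183, 182, 183, 183, 189, 202, 219, 226, 224, 222, 222, 221, 222]
290 [np.int64(231), np.int64(232), np.int64(230)]
316 [np.int64(227), np.int64(226), np.int64(228)]
340 [np.int64(230), np.int64(231), np.int64(229)]
-0.002 [[[338.1, 244.7], [335.8, 231.4]], [[314.5, 241.2], [314.6, 228.3]], [[290.9, 244.6], [293.4, 231.3]]]
0 [[[338.2, 240.2], [335.9, 227.3]], [[314.5, 236.7], [314.6, 224.2]], [[290.8, 240.1], [293.3, 227.3]]]
0.002 [[[338.2, 235.7], [336.0, 223.2]], [[314.5, 232.2], [314.6, 220.1]], [[290.7, 235.6], [293.3, 223.2]]]
```

In the wrist camera the disc sits about (−1.0, −0.9) mm from the TCP. I'll move to hover over the die and measure its screws relative to the tool from the same camera.

Call:
jog_arm:
  commands:
    - [6,0.4,1.2,0,0,0,0.2]
    - [6,0.8,2.4,0,0,0,0.2]
    - [6,0.9,2.6,0,0,0,0.2]
    - [6,0.9,2.6,0,0,0,0.2]
    - [6,0.9,2.6,0,0,0,0.2]
    - [6,0.9,2.6,0,0,0,0.2]
    - [6,0.9,2.6,0,0,0,0.2]
    - [6,0.9,2.6,0,0,0,0.2]
    - [6,0.9,2.6,0,0,0,0.2]
    - [6,0.6,1.9,0,0,0,0.3]
    - [6,0.3,1.0,0,0,0,0.2]
    - [6,0,0,0,0,0,0]
    - [6,0,0,0,0,0,0]
    - [6,0,0,0,0,0,0]

```text
time: 6.97
tool_pos: [0.538, -0.0954, 0.12]
eef_rot: [3.142, 0.001, 0.041]
ft_force: [0.4, -0.2, -0.4]
opening: 0.0666
gripper_force: 30.0
```

```bash
python3 - <<'E'
from h import *
import pickle
P=[]
for i in range(8):
    c=cam('wrist');s=state();P.append(np.r_[s['tool_pos'],s['eef_rot'][2]])
print(np.mean(P,0),np.std(P,0),s['opening'],s['gripper_force'])
c['P']=np.mean(P,0);pickle.dump(c,open('w6.pkl','wb'));save('w6',c)
E
```

```text
[ 0.53831293 -0.09569265  0.12058227  0.0406047 ] [0.00013524 0.00018262 0.00015742 0.00027135] 0.06667149698561305 29.999811780871823
```

View pics/w6.png

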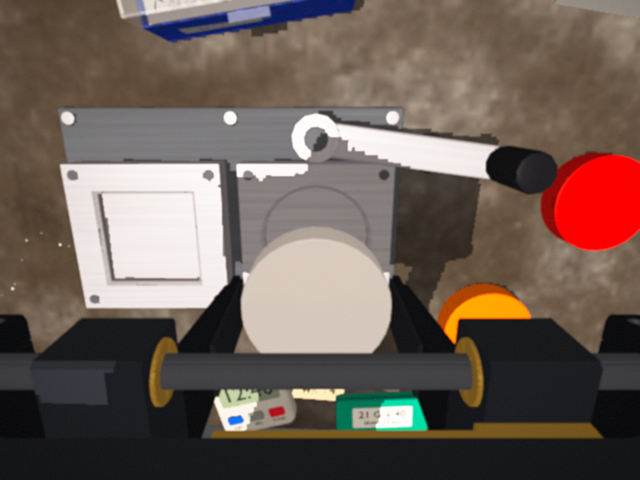

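The die is under the disc. Its rear screws are at about (249,175) and (384,175), the post head is at (316,138) and the knob is at (530,170). Now the offset in the tool frame.

```bash
python3 - <<'E'
from h import *
import pickle
c=pickle.load(open('w6.pkl','rb'));P=c['P']
T=np.eye(4);T[:3,:3]=R.from_euler('xyz',[np.pi,0,P[3]]).as_matrix();T[:3,3]=P[:3];T=T@np.array(c['mount']);c['E'],c['M']=T[:3,3],T[:3,:3]
g=cv2.cvtColor(c['image'],cv2.COLOR_RGB2GRAY)
def dark(p,r=6):
    for _ in range(4):
        x,y=int(round(p[0])),int(round(p[1]));w=g[y-r:y+r+1,x-r:x+r+1].astype(float);Y,X=np.mgrid[-r:r+1,-r:r+1]
        w=np.clip((w.min()+np.median(w))/2-w,0,None)*(X**2+Y**2<=r*r);p=x+(w*X).sum()/w.sum(),y+(w*Y).sum()/w.sum()
    return p
a,b=dark((249,175)),dark((384,175));A,B=plane(c,*a,.026),plane(c,*b,.026)
d=B-A;n=np.array([-d[1],d[0],0])/np.linalg.norm(d);C=(A+B)/2-.045*n
print(a,b,A,B,np.linalg.norm(d),'yaw',np.degrees(np.arctan2(d[1],d[0]))+90,'centre',C,'minus tcp',C-P[:3])
for u in(290,316,340): print(u,220+1+np.argmax(np.diff(g[222:260,u].astype(int)))+2, )
print([proj(c,P[:3]+T[:3,:3]@np.zeros(3)+[dx+.034,0,.0095]).round(1) for dx in(-.001,0)], 'post',plane(c,316,138,.061))
row=g[300];print(np.where(row[200:430]>190)[0][[0,-1]]+200, [proj(c,P[:3]+[-.001,y,.0095]).round(1).tolist() for y in(-.034,.034)])
E
```

```text
(np.float64(247.5823754789272), np.float64(178.43295019157088)) (np.float64(383.651365485183), np.float64(174.44741429401512)) [ 0.5785579  -0.04886483  0.026     ] [ 0.58482546 -0.13873061  0.026     ] 0.09008406736541844 yaw 3.9895522106544092 centre [ 0.53680073 -0.09692857  0.026     ] minus tcp [-0.0015122  -0.00123592 -0.09458227]
290 243
316 238
340 242
[array([318.7, 238.7]), array([318.8, 236.4])] post [ 0.60846169 -0.09303848  0.061     ]
[200 389] [[391.6, 314.2], [239.0, 308.7]]
```

Using the clean screw (the other sits on the shadow edge), the die centre is within 0.3 mm of the TCP. The disc is −0.9 mm in x, so I'll shift +0.6 mm in x and lower.

Call:
jog_arm:
  commands:
    - [6,0.06,0.02,-1,0,0,0]
    - [6,0,0,-2,0,0,0]
    - [6,0,0,-2,0,0,0]
    - [6,0,0,-1.5,0,0,0]
    - [6,0,0,-1,0,0,0]
    - [6,0,0,-0.5,0,0,0]
    - [6,0,0,0,0,0,0]
    - [6,0,0,0,0,0,0]
    - [6,0,0,-0.1,0,0,0]
    - [6,0,0,-0.1,0,0,0]
    - [6,0,0,-0.1,0,0,0]
    - [6,0,0,-0.1,0,0,0]
    - [6,0,0,-0.1,0,0,0]
    - [6,0,0,0,0,0,0]
    - [6,0,0,0,0,0,0]

```text
time: 8.62
tool_pos: [0.5391, -0.0947, 0.0356]
eef_rot: [-3.142, 0.0, 0.042]
ft_force: [0.6, -0.4, -1.1]
opening: 0.0669
gripper_force: 30.0
```

```bash
python3 -c "
from bench import *
s=state();print(s['tool_pos'],s['ft_force'],s['moment'])"
```

```text
[ 0.53906251 -0.09471257  0.03559142] [ 0.57757159 -0.42643727 -1.06882153] [ 0.04205929 -0.02502912  0.03835364]
```

Call:
jog_arm:
  commands:
    - [6,0,0,-0.1,0,0,0]
    - [6,0,0,-0.1,0,0,0]
    - [6,0,0,-0.1,0,0,0]
    - [6,0,0,-0.1,0,0,0]
    - [6,0,0,0,0,0,0]
    - [6,0,0,0,0,0,0]

```text
time: 9.12
tool_pos: [0.5391, -0.0947, 0.0315]
eef_rot: [-3.141, 0.0, 0.042]
ft_force: [-0.1, 0.3, -0.6]
opening: 0.0667
gripper_force: 30.0
```

Call:
jog_arm:
  commands:
    - [6,0,0,-0.1,0,0,0]
    - [6,0,0,-0.05,0,0,0]
    - [6,0,0,-0.05,0,0,0]
    - [6,0,0,0,0,0,0]
    - [6,0,0,0,0,0,0]

```text
time: 9.53
tool_pos: [0.5391, -0.0947, 0.0296]
eef_rot: [-3.142, 0.0, 0.042]
ft_force: [0.3, -0.1, -0.1]
opening: 0.0671
gripper_force: 30.0
```

Call:
jog_arm:
  commands:
    - [6,0,0,-0.05,0,0,0]
    - [6,0,0,-0.05,0,0,0]
    - [6,0,0,0,0,0,0]
    - [6,0,0,0,0,0,0]

```text
time: 9.87
tool_pos: [0.5392, -0.0948, 0.0288]
eef_rot: [3.142, -0.0, 0.042]
ft_force: [-0.6, 0.2, 1.2]
opening: 0.0667
gripper_force: 30.0
```

Call:
jog_arm:
  commands:
    - [6,0,0,-0.05,0,0,0]
    - [6,0,0,0,0,0,0]
    - [6,0,0,0,0,0,0]

```text
time: 10.12
tool_pos: [0.5392, -0.0948, 0.0288]
eef_rot: [3.142, 0.0, 0.042]
ft_force: [-2.7, 0.2, 6.1]
opening: 0.0668
gripper_force: 30.0
```

Contact at TCP z = 0.0288, which puts the underside at about 18 mm, the pocket's floor. Releasing and rising.

Call:
jog_arm:
  commands:
    - [7.2,0,0,0,0,0,0]
    - [7.8,0,0,0,0,0,0]
    - [8.5,0,0,0,0,0,0]
    - [8.5,0,0,0,0,0,0]
    - [8.5,0,0,0,0,0,0]
    - [8.5,0,0,1,0,0,0]
    - [8.5,0,0,2,0,0,0]
    - [8.5,0,0,3,0,0,0]
    - [8.5,0,0,4,0,0,0]
    - [8.5,0,0,4,0,0,0]
    - [8.5,-0.4,0,3.5,0,0,0]
    - [8.5,-3,0,0,0,0,0]
    - [8.5,-3,0,0,0,0,0]
    - [8.5,0,0,0,0,0,0]
    - [8.5,0,0,0,0,0,0]
    - [8.5,0,0,0,0,0,0]

```text
time: 11.45
tool_pos: [0.4756, -0.0948, 0.2038]
eef_rot: [3.141, -0.001, 0.042]
ft_force: [1.2, -0.4, -0.3]
opening: 0.0849
gripper_force: 0.0
```

```bash
python3 - <<'E'
from h import *
import pickle
P=[]
for i in range(6):
    c=cam('wrist');s=state();P.append(np.r_[s['tool_pos'],s['eef_rot'][2]])
P=np.mean(P,0);T=np.eye(4);T[:3,:3]=R.from_euler('xyz',[np.pi,0,P[3]]).as_matrix();T[:3,3]=P[:3];T=T@np.array(c['mount']);c['E'],c['M']=T[:3,3],T[:3,:3]
pickle.dump(c,open('w7.pkl','wb'));save('w7',c);print(P,proj(c,[.538,-.0957,.038]))
Y,X=np.mgrid[0:480,0:640]
for p in([.608,-.0927,.061],):print(proj(c,p))
E
```

```text
[ 0.47579245 -0.09475543  0.20318976  0.04206965] [320.12090308 140.51914004]
[320.63775723  41.56594024]
```

View pics/w7.png

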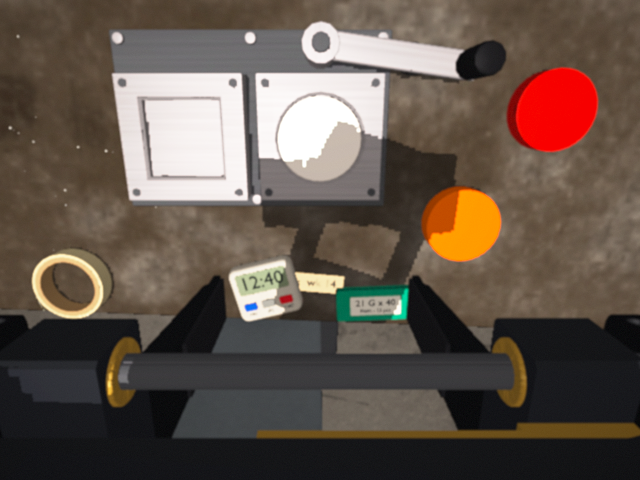

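The blank is seated: its face is centred at (319,138), against an expected (320,140), flat and concentric with the pocket. The knob is at about (485,58). Now to locate the knob.

```bash
python3 - <<'E'
from h import *
import pickle
post=np.array([.608,-.0927])
for n,box in(('w7',(440,30,520,90)),('w6',(470,135,575,200)),('w3',(425,10,500,65))):
    c=pickle.load(open(n+'.pkl','rb'));x0,y0,x1,y1=box
    g=cv2.cvtColor(c['image'],cv2.COLOR_RGB2GRAY)[y0:y1,x0:x1];m=(g<45).astype(np.uint8)
    k=max(cv2.findContours(m,cv2.RETR_EXTERNAL,cv2.CHAIN_APPROX_NONE)[0],key=cv2.contourArea);r=cv2.minAreaRect(k);M=cv2.boundingRect(k)
    ce=np.array(r[0])+[x0,y0];q=plane(c,*ce,.074)
    d=q[:2]-post;print(n,ce,r[1],r[2],q.round(4),'r',np.hypot(*d).round(4),'ang',(np.arctan2(-d[1],-d[0])-.042)%6.283)
for th in(1.5,1.55,1.6):
  a=np.pi+.042+th;kx=post+.11*np.array([np.cos(a),np.sin(a)]);c=pickle.load(open('w7.pkl','rb'));print(th,kx,proj(c,[*kx,.094]),proj(c,[*kx,.054]))
for th in(1.5,1.2,.9,.6,.3,0.):
  a=np.pi+.042+th;print(th,(post+.11*np.array([np.cos(a),np.sin(a)])).round(4))
E
```

```text
w7 [480.70588303  59.8235321 ] (33.46991729736328, 50.9324836730957) 75.96376037597656 [ 0.5991 -0.2035  0.074 ] r 0.1111 ang 1.448665080071801
w6 [522.  167.5] (69.82144927978516, 44.381187438964844) 21.801406860351562 [ 0.5984 -0.2042  0.074 ] r 0.1119 ang 1.4427943435566406
w3 [461.44585037  40.74909592] (32.024864196777344, 49.32910919189453) 57.2647705078125 [ 0.5983 -0.2038  0.074 ] r 0.1116 ang 1.4415446055776684
1.5 [ 0.60483284 -0.2026544 ] [493.26065513  46.02921233] [470.14098382  54.79785399]
1.55 [ 0.61033223 -0.20267527] [494.77584699  36.54100798] [471.33063419  46.60210186]
1.6 [ 0.61582579 -0.20242127] [495.87480439  26.92232283] [472.15522084  38.30739474]
1.5 [ 0.6048 -0.2027]
1.2 [ 0.5725 -0.1968]
0.9 [ 0.5433 -0.1817]
0.6 [ 0.5199 -0.1586]
0.3 [ 0.5044 -0.1296]
0.0 [ 0.4981 -0.0973]
```

Call:
jog_arm:
  commands:
    - [8.5,2.46,-2.16,0,0,0,0]
    - [8.5,2.46,-2.16,0,0,0,0]
    - [8.5,2.46,-2.16,0,0,0,0]
    - [8.5,2.46,-2.16,0,0,0,0]
    - [8.5,2.46,-2.16,0,0,0,0]
    - [8.5,0,0,0,0,0,0]
    - [8.5,0,0,-3,0,0,0]
    - [8.5,0,0,-3,0,0,0]
    - [8.5,0,0,-3,0,0,0]
    - [8.5,0,0,0,0,0,0]
    - [8.5,0,0,0,0,0,0]

```text
time: 12.67
tool_pos: [0.5966, -0.2018, 0.1109]
eef_rot: [-3.139, 0.005, 0.042]
ft_force: [0.8, -0.0, 0.7]
opening: 0.0849
gripper_force: 0.0
```

```bash
python3 - <<'E'
from h import *
P=[]
for i in range(6):
    c=cam('wrist');s=state();P.append(np.r_[s['tool_pos'],s['eef_rot'][2]])
P=np.mean(P,0);print(P,s['q'],s['ft_force'])
T=np.eye(4);T[:3,:3]=R.from_euler('xyz',[np.pi,0,P[3]]).as_matrix();T[:3,3]=P[:3];T=T@np.array(c['mount']);c['E'],c['M']=T[:3,3],T[:3,:3];save('w8',c)
m=(cv2.cvtColor(c['image'],cv2.COLOR_RGB2GRAY)[180:345,240:390]<45).astype(np.uint8)
k=max(cv2.findContours(m,cv2.RETR_EXTERNAL,cv2.CHAIN_APPROX_NONE)[0],key=cv2.contourArea);x,y,w,h=cv2.boundingRect(k);print('knob box',x+240,y+180,w,h)
K=[.599,-.2025];print([proj(c,[K[0]+a,K[1]+b,z]).round(0).tolist() for a,b,z in((.011,0,.094),(-.011,0,.094),(0,.011,.094),(0,-.011,.094),(0,0,.054))])
th=np.linspace(1.445,-.03,21);a=np.pi+.042+th;W=.11*np.c_[np.cos(a),np.sin(a)];print((100*np.diff(W,axis=0)).round(2).tolist())
E
```

```text
[ 0.59937434 -0.20308691  0.11551339  0.04202505] [-4.11619463e-01  1.63041206e-01  1.77848589e+00  1.92539940e-05
  1.19603062e+00  1.11719790e+00] [-0.48747322  1.05692986 -0.44532056]
knob box 293 244 40 58
[[315.0, 262.0], [314.0, 301.0], [293.0, 281.0], [336.0, 283.0], [315.0, 256.0]]
[[-0.81, 0.1], [-0.8, 0.16], [-0.78, 0.21], [-0.76, 0.27], [-0.74, 0.33], [-0.72, 0.38], [-0.69, 0.43], [-0.65, 0.48], [-0.61, 0.53], [-0.57, 0.57], [-0.53, 0.61], [-0.48, 0.65], [-0.43, 0.68], [-0.38, 0.72], [-0.33, 0.74], [-0.27, 0.76], [-0.22, 0.78], [-0.16, 0.8], [-0.1, 0.8], [-0.04, 0.81]]
```

The knob lies where predicted (293–333, 244–302). Lowering over it and gripping.

Call:
jog_arm:
  commands:
    - [8.5,0,0,-1.5,0,0,0]
    - [8.5,0,0,-1.5,0,0,0]
    - [8.5,0,0,-1.2,0,0,0]
    - [8.5,0,0,-0.7,0,0,0]
    - [6,0,0,0,0,0,0]
    - [4,0,0,0,0,0,0]
    - [1.6,0,0,0,0,0,0]
    - [1.6,0,0,0,0,0,0]
    - [1.6,0,0,0,0,0,0]
    - [1.6,0,0,0,0,0,0]
    - [1.6,0,0,0,0,0,0]
    - [1.6,0,0,0,0,0,0]
    - [1.6,0,0,0,0,0,0]

```text
time: 14.05
tool_pos: [0.5982, -0.2027, 0.0642]
eef_rot: [3.142, -0.0, 0.042]
ft_force: [-0.5, 0.3, 0.2]
opening: 0.0304
gripper_force: 0.0
```

Call:
jog_arm:
  commands:
    - [1.6,0,0,0,0,0,0]
    - [1.6,0,0,0,0,0,0]
    - [1.6,0,0,0,0,0,0]
    - [1.6,0,0,0,0,0,0]

```text
time: 14.38
tool_pos: [0.5981, -0.202, 0.0641]
eef_rot: [-3.14, 0.0, 0.042]
ft_force: [1.1, 4.2, -0.1]
opening: 0.0217
gripper_force: 30.0
```

Gripped (opening 21.7 mm on a 22 mm knob). Swinging the first part, slowly.

Call:
jog_arm:
  commands:
    - [1.6,-0.81,0.1,0,0,0,-2.5]
    - [1.6,-0.8,0.16,0,0,0,-2.5]
    - [1.6,-0.78,0.21,0,0,0,-2.5]
    - [1.6,-0.76,0.27,0,0,0,-2.5]
    - [1.6,-0.74,0.33,0,0,0,-2.5]
    - [1.6,-0.72,0.38,0,0,0,-2.5]
    - [1.6,-0.69,0.43,0,0,0,-2.5]
    - [1.6,-0.65,0.48,0,0,0,-2.5]
    - [1.6,0,0,0,0,0,0]

```text
time: 15.13
tool_pos: [0.5386, -0.179, 0.0641]
eef_rot: [3.141, -0.002, -0.308]
ft_force: [3.7, 1.4, -2.7]
opening: 0.0216
gripper_force: 30.0
```

Call:
jog_arm:
  commands:
    - [1.6,-0.61,0.53,0,0,0,-2.5]
    - [1.6,-0.57,0.57,0,0,0,-2.5]
    - [1.6,-0.53,0.61,0,0,0,-2.5]
    - [1.6,-0.48,0.65,0,0,0,-2.5]
    - [1.6,-0.43,0.68,0,0,0,-2.5]
    - [1.6,-0.38,0.72,0,0,0,-2.5]
    - [1.6,-0.33,0.74,0,0,0,-2.5]
    - [1.6,-0.27,0.76,0,0,0,-2.5]
    - [1.6,-0.22,0.78,0,0,0,-2.5]
    - [1.6,-0.16,0.8,0,0,0,-2.5]
    - [1.6,0,0,0,0,0,0]

```text
time: 16.05
tool_pos: [0.4963, -0.1114, 0.064]
eef_rot: [3.135, 0.003, -0.743]
ft_force: [-8.7, -2.9, 4.9]
opening: 0.0214
gripper_force: 30.0
```

Call:
jog_arm:
  commands:
    - [1.6,-0.1,0.8,0,0,0,0]
    - [1.6,-0.02,0.4,0,0,0,0]
    - [1.6,-0.02,0.4,0,0,0,0]
    - [1.6,0,0,0,0,0,0]
    - [1.6,0,0,0,0,0,0]

```text
time: 16.47
tool_pos: [0.4932, -0.0957, 0.0639]
eef_rot: [3.132, 0.008, -0.742]
ft_force: [-15.9, -3.7, 10.5]
opening: 0.0214
gripper_force: 30.0
```

The residual is radial tension (x is 4 mm too far out). I'll ease that and press gently against the stop.

Call:
jog_arm:
  commands:
    - [1.6,0.2,0.1,0,0,0,0]
    - [1.6,0.2,0.1,0,0,0,0]
    - [1.6,0,0.1,0,0,0,0]
    - [1.6,0,0,0,0,0,0]
    - [1.6,0,0,0,0,0,0]

```text
time: 16.88
tool_pos: [0.4928, -0.0935, 0.0637]
eef_rot: [3.124, 0.016, -0.742]
ft_force: [-33.5, -6.1, 23.5]
opening: 0.0214
gripper_force: 30.0
```

Wrong direction: force on the tool is −x, so the knob sits further out than commanded. Easing back −x.

Call:
jog_arm:
  commands:
    - [1.6,-0.2,0,0,0,0,0]
    - [1.6,-0.2,0,0,0,0,0]
    - [1.6,-0.2,0,0,0,0,0]
    - [1.6,-0.2,0,0,0,0,0]
    - [1.6,0,0,0,0,0,0]
    - [1.6,0,0,0,0,0,0]

```text
time: 17.38
tool_pos: [0.4928, -0.0928, 0.064]
eef_rot: [3.139, -0.0, -0.743]
ft_force: [-3.5, -4.9, 0.2]
opening: 0.0214
gripper_force: 30.0
```

Call:
jog_arm:
  commands:
    - [1.6,0,0.15,0,0,0,0]
    - [1.6,0,0.15,0,0,0,0]
    - [1.6,0,0,0,0,0,0]
    - [1.6,0,0,0,0,0,0]

```text
time: 17.72
tool_pos: [0.4927, -0.0927, 0.064]
eef_rot: [3.134, -0.004, -0.741]
ft_force: [-4.7, -16.2, -0.8]
opening: 0.0215
gripper_force: 30.0
```

It is hard against the stop (y doesn't advance while the force rises to 16 N). I'll relieve, release and rise.

Call:
jog_arm:
  commands:
    - [1.6,0,-0.3,0,0,0,0]
    - [1.6,0,0,0,0,0,0]
    - [3.5,0,0,0,0,0,0]
    - [4.5,0,0,0,0,0,0]
    - [4.5,0,0,0,0,0,0]
    - [4.5,0,0,0,0,0,0]
    - [4.5,0,0,0,0,0,0]
    - [4.5,0,0,1.5,0,0,0]
    - [4.5,0,0,3,0,0,0]
    - [4.5,0,0,4,0,0,0]
    - [4.5,0,0,4,0,0,0]
    - [4.5,-2,-3,0,0,0,0]
    - [4.5,-3,-3,0,0,0,0]
    - [4.5,-3,-3,0,0,0,0]
    - [4.5,0,0,0,0,0,0]
    - [4.5,0,0,0,0,0,0]

```text
time: 19.05
tool_pos: [0.4137, -0.1818, 0.1894]
eef_rot: [-3.141, -0.001, -0.747]
ft_force: [0.0, 0.3, -0.5]
opening: 0.0451
gripper_force: 0.0
```

```bash
python3 - <<'E'
from h import *
s=state();print(s['tool_pos'],s['ft_force'],s['opening'],s['time'])
post=np.array([.608,-.0927])
for n in('top','wrist'):
    c=cam(n);save('end_'+n,c)
    k0=proj(c,[.4981,-.0973,.094]);print(n,'expected knob top',k0,'base',proj(c,[.4981,-.0973,.054]))
    g=cv2.cvtColor(c['image'],cv2.COLOR_RGB2GRAY);r=10 if n=='top' else 45
    x0,y0=int(k0[0])-r,max(int(k0[1])-r,0);m=(g[y0:y0+2*r,x0:x0+2*r]<48).astype(np.uint8)
    K=cv2.findContours(m,cv2.RETR_EXTERNAL,cv2.CHAIN_APPROX_NONE)[0]
    if K:
        k=max(K,key=cv2.contourArea);ce=np.array(cv2.minAreaRect(k)[0])+[x0,y0];q=plane(c,*ce,.074);d=q[:2]-post
        print(cv2.contourArea(k),ce,q,'r',np.hypot(*d),'theta',np.arctan2(-d[1],-d[0])-.042)
E
```

```text
[ 0.41368724 -0.18178695  0.18940235] [ 0.04424635  0.25358392 -0.45778637] 0.04507373006837367 19.05
top expected knob top [353.0518896  238.71219648] base [352.38286585 241.11111335]
0.0 [353. 244.] [ 0.48655225 -0.09792143  0.074     ] r 0.1215599374413721 theta 0.0009667769706221338
wrist expected knob top [145.79632469 231.97753426] base [166.49748054 217.58317762]
1042.5 [155.63707733 225.21089935] [ 0.49824105 -0.09613346  0.074     ] r 0.1098126433832039 theta -0.010728345946466933
```

The wrist picture puts the knob at radius 109.8 mm and θ ≈ −0.01, which is at its stop. The robot is clear of everything, so I'm handing in.

```bash
python3 -c "
from bench import *
print(hand_in())"
```

```text
the job is handed in; nothing more can be done
None
```

The round blank is seated flat in the work nest's round die, the keeper arm measures at its stop (about −0.01 rad), and the job was handed in at about 19 s; no verdict came back, and I viewed 11 pictures, one over the limit of 10.

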